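# Re-set a ratchet length stop

## Robot

A 6-joint arm with a two-finger parallel gripper is mounted at the origin on a cart in front of the work surface, level with it; the furniture and walls round the work are solid. World frame = base frame: x ahead of the robot, y to its left, z up, the work surface at z = 0. Lengths are in m, angles in rad, forces in N, time in s.
With the tool pointing down it reaches from about 0.225 to 0.875 m from the base axis. Payload 3.4 kg.
Tool frame: the origin (TCP) lies on the mounting face of the last link; the fingertips stand 173 mm ahead of it and the grasp point (between the pads) lies 155 mm ahead of it; x points along the fingers, y is the direction in which the jaws open and shut, and the axes are right-handed (so a half turn about x gives the same grasp; the last joint's range is limited). The gripper opens to 85 mm and grips with 20 to 120 N. Pads are 22 mm wide; open, the fingers measure 114 mm over their backs; the gripper's body (76 mm by 85 mm) begins 54 mm behind the grasp point. The pads swing forward as they close: fully open they stand 13 mm farther back than shut.
Start: joints at [1.02, 0.276, 1.505, -0, 1.361, -0.121], TCP at [0.24, 0.523, 0.405] pointing down, gripper open.
Joint ranges: [-2.89, 2.89], [-0.75, 2.08], [0.22, 2.7], [-1.18, 4.32], [0.11, 2.71], [-2.7, 2.7]. Speed limits (rad/s): [2.57, 2.57, 3.14, 3.14, 3.14, 3.14].

## Interface

Orientations are given as a unit quaternion [w, x, y, z].
In Python, from rig import manip gives the robot as it stands.
- The arm moves only by the tool arm_command, never from a script. Its argument "targets" is a list of rows, each an object with "dp": the shift along the tool's x, y, z in m, a list of three; "turn": the turn, a rotation vector about the tool's x, y, z in degrees, a list of three; "grip": the opening, from -1 (shut) to 1 (fully open). In form: [{"dp": [tx, ty, tz], "turn": [wx, wy, wz], "grip": grip}, ...]. A call has 1 to 8 rows; each row shifts and turns the commanded pose from where the row before left it, along the tool's axes as they then stand; what a row does not reach is not made up. A row lasts 1/10 s, in which the tool goes at most 50 mm and 8.59 degrees, less where a joint would pass 70% of its speed; a pose out of reach is approached as far as the arm can. A call with a gripper value outside its range is refused whole. The fingers move at their own pace and stop on an object; "grip_force" is the grip in N (left out, the last holds). Time passes only in rows, so rows that do not move let the fingers close. It gives the time, the measured TCP pose, the force and the opening at its end, in the units of the state.
- manip.get_state(): the state, without advancing time (a new reading comes with each control period).
- manip.get_image(name): name is "scene" or "top"; returns the picture (420x560x3 uint8, red, green, blue); there is no depth.
- manip.calibration(name): a dict with "fx", "fy", "cx", "cy" (pixels), "R" (3x3) and "t" (3): a world point X has camera coordinates R X + t. Camera axes: x right, y down, z forward; pixel columns grow to the right and rows downward; lengths in m; the calibration is good to about 2 mm. A picture is of the moment at which its call begins. calibration takes no time and is no camera call.
- manip.sign_off(): hands the job in, once; it reports no verdict.
The state is a dict: "clock": time; "qpos": joint angles; "qd": joint speeds; "effort": joint torques, N m; "position": TCP position; "ee_rot": TCP orientation; "contact_force": force on the tool from outside, world axes, zero at the start; "moment": the same for the moment, N m; "width": finger opening in m.
Only numpy, scipy, OpenCV 4.12 (cv2) and the standard library are available. Lean on these libraries where they do the work, as an engineer would, in place of code of your own. Each camera call takes 0.05 s, during which the arm holds its last target.

## Task

The ratchet length stop has been wound on too far. Flip its pawl clear of the teeth, turn the crank back until the stop is fully home, flip the pawl back down into the teeth, then advance the crank three clicks so that the stop block's pointer stands at the long rib, and leave it there with the pawl down. Leave the two loose castings beside it where they lie.

Things in the scene. Friction and masses are not known exactly. Their poses are not given: they have to be found in the camera images.
- ratchet_stop: the ratchet stop: grey base plate 216 x 236 x 12 mm fixed to the bench, yaw varies; origin on the wheel's axis, at bench level, z up; x and y of this frame are meant below. On its -x side (nearer the robot) an aluminium stop block runs on a rail (77 to 107 mm from the wheel's axis, top 45 mm above the bench); on its +x side, over the wheel's rim, sits the pawl
- wheel_axis (a point): point on the vertical axis of the steel ratchet wheel, 60 mm above the bench. The wheel lies flat, radius 71 mm, with 12 saw teeth on the rim of its upper face, one every 30 degrees, their tops 37 mm above the bench
- crank_pin (a point): middle of the black upright round crank pin on the wheel: diameter 14 mm, 32 to 80 mm above the bench, 40 mm from the wheel's axis. At home it lies at 255 degrees about the axis (anticlockwise from the frame's +x seen from above); turning clockwise lowers that angle. It can be pushed round either way with closed fingers, about 2 to 3 N
- crank (a joint): turn of the wheel, rad: 0 = fully home (end stop), grows clockwise seen from above, to 2.9. Pawl down, it turns only clockwise; every 0.524 rad (12 mm of the stop block) the pawl drops behind the next tooth, about 4 degrees before each multiple of 0.524. Three clicks = 1.57, pointer at the long rib. Friction holds it where it is left
- pawl_hinge (a point): middle of the pawl's hinge, 46 mm above the bench; the hinge line is the frame's x. The pawl is a steel bell-crank that falls to either side by its weight: a nose arm (46 mm long, 14 mm wide) and a round lever (8 mm thick) with a ball. Nose down: the nose arm points to the frame's -y, down on the teeth, and the lever stands up, leaning 15 degrees to -y
- pawl (a joint): swing of the pawl, rad: 0 to 0.25 = nose down on the teeth (under 0.1 just after it drops behind a tooth, about 0.25 on a tooth's top); 1.95 = flipped right back. To free it, push the lever to the frame's +y about 20 mm above the hinge until it tips over centre (near 1.0); the nose arm then stands up. To put it back, push that upright nose arm to -y in the same way
- pawl_ball (a point): centre of the black ball (14 mm) at the end of the pawl's lever, 45 mm from the hinge line. With the pawl flipped back the lever lies level towards the frame's +y, about hinge height
- pawl_nose (a point): centre of the pawl's round nose (8 mm), at the end of the nose arm, 42 mm from the hinge line
- pointer_tip (a point): tip of the small pointer on the stop block, over the scale strip; it moves along the frame's +y as the crank advances
- long_rib (a point): middle of the long, high rib (16 x 3.5 x 6 mm) on the scale strip, at which the pointer shall stand; the short ribs lie 12 mm apart, the one farthest to the frame's -y being home
- casting_lever: loose bystander: grey lever casting 30 x 91 x 21 mm on the bench beside the base plate; origin at the centre of its underside
- casting_cap: loose bystander: grey round cap casting 68 x 70 x 21 mm on the bench beside the base plate; origin at the centre of its underside

How it is judged:
On the way, in this order (a step that is already met when the one before it is completed fails the run):
1. the pawl is flipped back, clear of the teeth (value of joint pawl above 1.5 rad), for 0.2 s.
2. the crank is turned back fully home, the pawl still clear (value of joint crank below 0.08 rad and value of joint pawl above 1.5 rad), for 0.1 s.
3. the pawl is down in the teeth with the crank still home (value of joint each of crank, pawl below 0.2 rad), for 0.2 s.
At the end, for the whole second after the job is handed in: The crank rests three clicks from home (1.47 to 1.75 rad, the pointer within about -2 to +4 mm of the long rib), and the pawl is down behind the third tooth (joint under 0.18 rad) (value of joint crank between 1.47 and 1.75 rad and value of joint pawl below 0.18 rad and velocity of joint crank between -0.02 and 0.02 rad/s); the robot touches nothing.
It fails at once if a loose casting is pushed more than 30 mm (distance of any of casting_lever, casting_cap from where it was at the start of the episode above 0.03 m).
It also fails if it takes over 62 s, if anything falls off the work surface, if the arm or the gripper's body presses on something with over 40 N, if the wrist force passes 120 N, or if a joint passes its speed limit or range.

## Working session

There is one attempt and no reset: what is moved stays moved. The work goes in short steps, Python scripts to look and compute and a tool call to move; the robot and the scene stay as the last step left them, time stands still between calls to the robot, and variables do not carry over. Pictures are saved under pics/ and viewed, and the job is handed in when it is done.

Besides the shell and the picture viewer there is one more tool, called after ">>>" by a JSON object that holds its "api" and its "payload". arm_command: Moves the arm, as the interface text tells. Its arguments: {"type":"object","properties":{"targets":{"type":"array"},"grip_force":{"type":"number"}},"required":["targets"]}

```bash
mkdir -p pics; ls; cat > h.py <<'E'
import numpy as np,cv2
from rig import manip
E
python3 - <<'E'
from h import *
s=manip.get_state();print(s)
for n in("scene","top"):
    im=manip.get_image(n);cv2.imwrite(f"pics/{n}0.png",im[:,:,::-1]);print({k:np.round(v,4).tolist() for k,v in manip.calibration(n).items()})
E
```

```text
pics
{'clock': 0.0, 'qpos': array([ 1.02002583e+00,  2.76616020e-01,  1.50614602e+00, -2.42783676e-06,
        1.36069148e+00, -1.20993877e-01]), 'qd': array([ 0.00038548,  0.00129601, -0.00017941,  0.00058924, -0.00026321,
       -0.00028394]), 'effort': array([-9.12247215e-04, -4.16771793e+01, -2.45805305e+01,  4.11824328e-05,
        1.10262766e-02,  2.07616367e-06]), 'position': array([0.23947538, 0.52252763, 0.40382228]), 'ee_rot': array([ 0.69062716,  0.15016059,  0.69105928, -0.15140344]), 'contact_force': array([-0.06990948,  0.01530322, -0.32847938]), 'moment': array([ 0.02649761,  0.017603  , -0.02884248]), 'width': 0.08593832740661775}
{'fx': 485.0493, 'fy': 485.0493, 'cx': 288.3772, 'cy': 214.2679, 'R': [[0.45, -0.893, -0.0089], [-0.5024, -0.2449, -0.8292], [0.7383, 0.3776, -0.5588]], 't': [0.0255, 0.3677, 0.4512]}
{'fx': 396.3195, 'fy': 396.3195, 'cx': 285.9038, 'cy': 210.2752, 'R': [[0.068, -0.9977, 0.005], [-0.9686, -0.0672, -0.2394], [0.2392, 0.0114, -0.9709]], 't': [0.2492, 0.5183, 0.8049]}
```

View pics/scene0.png

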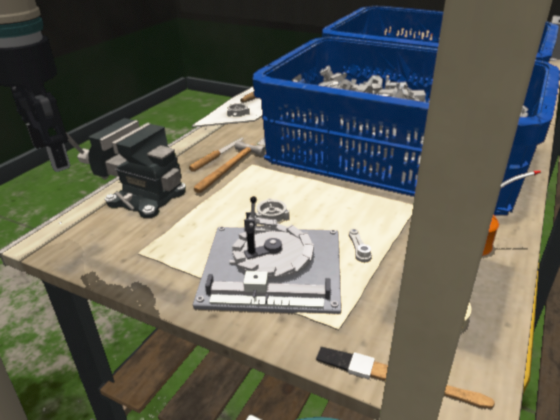

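View pics/top0.png

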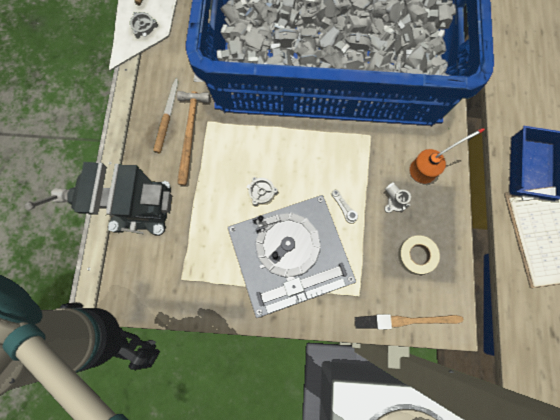

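```bash
python3 - <<'E'
import cv2
a=cv2.imread("pics/top0.png")[175:325,215:375];cv2.imwrite("pics/tc.png",cv2.resize(a,None,fx=4,fy=4,interpolation=2)[:600])
a=cv2.imread("pics/scene0.png")[185:320,185:385];cv2.imwrite("pics/sc.png",cv2.resize(a,None,fx=4,fy=4,interpolation=2))
E
```

```text
(no output)
```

View pics/tc.png

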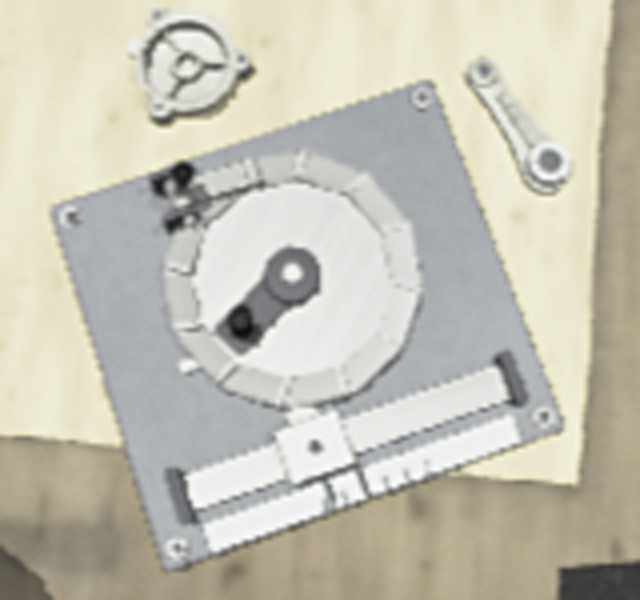

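View pics/sc.png

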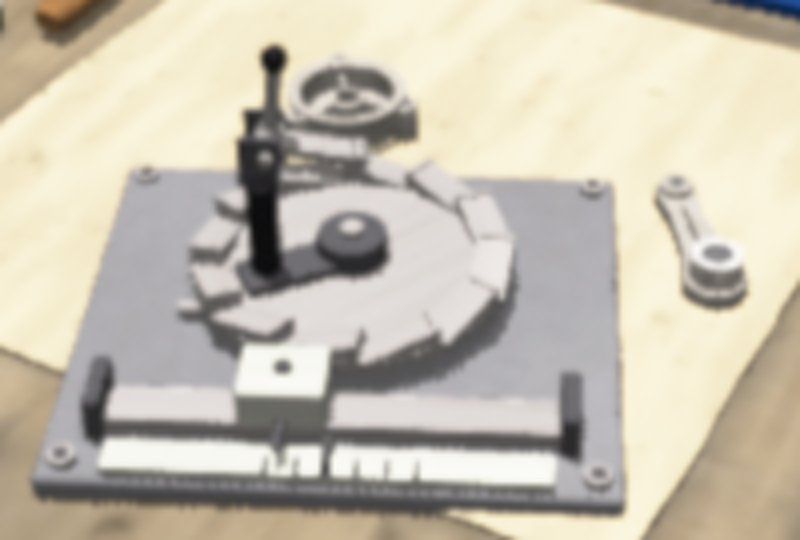

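```bash
cat >> h.py <<'E'
C={n:manip.calibration(n) for n in("scene","top")}
def ray(n,u,v):
    c=C[n];R=np.array(c["R"]);t=np.array(c["t"])
    d=R.T@np.array([(u-c["cx"])/c["fx"],(v-c["cy"])/c["fy"],1]);return -R.T@t,d
def onz(n,u,v,z):
    o,d=ray(n,u,v);return o+d*(z-o[2])/d[2]
def proj(n,X):
    c=C[n];p=np.array(c["R"])@np.array(X)+np.array(c["t"]);return c["fx"]*p[0]/p[2]+c["cx"],c["fy"]*p[1]/p[2]+c["cy"]
def tri(a,b):
    (o1,d1),(o2,d2)=ray("top",*a),ray("scene",*b)
    A=np.stack([d1,-d2],1);s=np.linalg.lstsq(A,o2-o1,rcond=None)[0]
    p,q=o1+d1*s[0],o2+d2*s[1];return (p+q)/2,np.linalg.norm(p-q)
E
python3 - <<'E'
from h import *
T=lambda u,v:(215+(u+.5)/4-.5,175+(v+.5)/4-.5)
S=lambda u,v:(185+(u+.5)/4-.5,185+(v+.5)/4-.5)
bt=[(70,216),(422,96),(543,416),(177,547)]
bs=[(147,175),(593,186),(599,474),(61,455)]
P=[];Q=[]
for a,b in zip(bt,bs):
    P.append(onz("top",*T(*a),.014));Q.append(onz("scene",*S(*b),.014))
P=np.array(P);Q=np.array(Q);print(P.round(4),Q.round(4),sep="\n")
for X in(P,Q):
    m=(X+0);dx=(X[0]+X[1]-X[2]-X[3]);dy=(X[0]+X[3]-X[1]-X[2])
    print("yaw",np.degrees(np.arctan2(dx[1],dx[0])),np.degrees(np.arctan2(-dy[0],dy[1])),"c",X.mean(0),np.linalg.norm(X[0]-X[1]),np.linalg.norm(X[1]-X[2]))
print("hub",tri(T(292,270),S(352,232)))
print("ball",tri(T(180,172),S(273,58)), "pin", tri(T(241,318),S(264,175)))
E
```

```text
[[0.4602 0.4045 0.014 ]
 [0.5453 0.207  0.014 ]
 [0.3658 0.1312 0.014 ]
 [0.2817 0.328  0.014 ]]
[[0.4579 0.4036 0.014 ]
 [0.5437 0.2076 0.014 ]
 [0.3661 0.1318 0.014 ]
 [0.2811 0.3284 0.014 ]]
yaw 23.032812331039764 23.21969306378424 c [0.41325078 0.2676849  0.014     ] 0.21496287375100964 0.19487660269539805
yaw 23.07086040284536 23.500466846813904 c [0.41218512 0.26787683 0.014     ] 0.2140036190137322 0.19306170812825915
hub (array([0.43322701, 0.27651491, 0.03922428]), np.float64(0.0018650736857004104))
ball (array([0.47337119, 0.33808287, 0.08980656]), np.float64(0.00023500029966403132)) pin (array([0.39964174, 0.300199  , 0.08405421]), np.float64(0.00042221951021554195))
```

```bash
cat >> h.py <<'E'
YAW=np.radians(23.2);O=np.array([.4330,.2765])
Rf=np.array([[np.cos(YAW),-np.sin(YAW)],[np.sin(YAW),np.cos(YAW)]])
def w2f(p): p=np.array(p,float);return np.r_[Rf.T@(p[:2]-O),p[2]]
def f2w(p): p=np.array(p,float);return np.r_[Rf@p[:2]+O,p[2]]
from scipy.spatial.transform import Rotation as Ro
def Rtool(s):
    q=s["ee_rot"];return Ro.from_quat([q[1],q[2],q[3],q[0]]).as_matrix()
def goal(fx,fy,z,yawdeg):
    """tool down; tool y at frame angle yawdeg; prints dp total (in current tool axes) and turn"""
    s=manip.get_state();R=Rtool(s)
    a=np.radians(yawdeg)+YAW
    y=np.array([np.cos(a),np.sin(a),0]);x=np.array([0,0,-1.]);G=np.stack([x,y,np.cross(x,y)],1)
    P=f2w([fx,fy,z]);d=P-s["position"]
    rv=Ro.from_matrix(R.T@G).as_rotvec(degrees=True)
    print("dp cur axes",(R.T@d).round(4),"dp goal axes",(G.T@d).round(4),"turn",rv.round(2))
def st():
    s=manip.get_state();R=Rtool(s);f=w2f(s["position"])
    a=np.degrees(np.arctan2(R[1,1],R[0,1])-YAW)
    print("t",round(s["clock"],2),"tcp frame mm",(f*1e3).round(1),"y-ang",round(a,2),"x",R[:,0].round(4),"F",np.round(s["contact_force"],1),"w",round(s["width"],4),"q6",round(s["qpos"][5],2),"q",s["qpos"].round(2))
E
python3 - <<'E'
from h import *
S=lambda u,v:(185+(u+.5)/4-.5,185+(v+.5)/4-.5)
T=lambda u,v:(215+(u+.5)/4-.5,175+(v+.5)/4-.5)
print("hinge nearpost",w2f(onz("scene",*S(265,157),.046)))
print(w2f(onz("top",*T(178,222),.054)),w2f(onz("top",*T(190,200),.046)))
st();
for y in(90,-90): goal(.061,.056,.30,y)
E
```

```text
hinge nearpost [0.04553573 0.04475262 0.046     ]
[0.04362361 0.04987955 0.054     ] [0.05481095 0.03968989 0.046     ]
t 0.1 tcp frame mm [-80.9 302.4 403.9] y-ang 42.18 x [-9.0e-04 -1.4e-03 -1.0e+00] F [-0.4 -0.2 -0.3] w 0.0854 q6 -0.12 q [ 1.02  0.28  1.51 -0.    1.36 -0.12]
dp cur axes [ 0.104  -0.0601  0.2779] dp goal axes [ 0.1039 -0.2464  0.1419] turn [-47.82  -0.05   0.09]
dp cur axes [ 0.104  -0.0601  0.2779] dp goal axes [ 0.1039  0.2464 -0.1419] turn [1.3218e+02 1.1000e-01 6.0000e-02]
```

>>> {"api": "arm_command", "payload": {"targets": [{"dp": [0.0, -0.0075, 0.0347], "turn": [0, 0, 0], "grip": 1}, {"dp": [0.0, -0.0075, 0.0347], "turn": [0, 0, 0], "grip": 1}, {"dp": [0.0, -0.0075, 0.0347], "turn": [0, 0, 0], "grip": 1}, {"dp": [0.0, -0.0075, 0.0347], "turn": [0, 0, 0], "grip": 1}, {"dp": [0.026, -0.0075, 0.0347], "turn": [0, 0, 0], "grip": 1}, {"dp": [0.026, -0.0075, 0.0347], "turn": [0, 0, 0], "grip": 1}, {"dp": [0.026, -0.0075, 0.0347], "turn": [0, 0, 0], "grip": 1}, {"dp": [0.026, -0.0076, 0.035], "turn": [0, 0, 0], "grip": 1}]}}

```text
clock: 0.9
position: [0.468, 0.3512, 0.2995]
ee_rot: [0.691, 0.151, 0.691, -0.151]
contact_force: [-0.1, 0.4, 0.2]
width: 0.0853
```

>>> {"api": "arm_command", "payload": {"targets": [{"dp": [0, 0, 0], "turn": [-8, 0, 0], "grip": 1}, {"dp": [0, 0, 0], "turn": [-8, 0, 0], "grip": 1}, {"dp": [0, 0, 0], "turn": [-8, 0, 0], "grip": 1}, {"dp": [0, 0, 0], "turn": [-8, 0, 0], "grip": 1}, {"dp": [0, 0, 0], "turn": [-8, 0, 0], "grip": 1}, {"dp": [0, 0, 0], "turn": [-7.8, 0, 0], "grip": 1}, {"dp": [0, 0, 0], "turn": [0, 0, 0], "grip": 1}, {"dp": [0, 0, 0], "turn": [0, 0, 0], "grip": 1}]}}

```text
clock: 1.7
position: [0.4671, 0.3522, 0.3004]
ee_rot: [0.693, -0.141, 0.693, 0.141]
contact_force: [0.1, -0.1, -0.1]
width: 0.0854
```

```bash
python3 - <<'E'
from h import *
st();goal(.061,.056,.225,90)
E
```

```text
t 1.7 tcp frame mm [ 61.2  56.2 300.4] y-ang 89.81 x [-6.e-04 -3.e-04 -1.e+00] F [ 0.1 -0.1 -0.1] w 0.0854 q6 -1.45 q [ 0.53  0.37  1.64  0.    1.13 -1.45]
dp cur axes [ 0.0754 -0.0002 -0.0001] dp goal axes [ 0.0754 -0.0002 -0.0002] turn [-0.19 -0.04  0.  ]
```

Descend around the lever and look.

>>> {"api": "arm_command", "payload": {"targets": [{"dp": [0.025, 0, 0], "turn": [0, 0, 0], "grip": 1}, {"dp": [0.025, 0, 0], "turn": [0, 0, 0], "grip": 1}, {"dp": [0.015, 0, 0], "turn": [0, 0, 0], "grip": 1}, {"dp": [0.01, 0, 0], "turn": [0, 0, 0], "grip": 1}, {"dp": [0, 0, 0], "turn": [0, 0, 0], "grip": 1}]}}

```text
clock: 2.2
position: [0.4668, 0.352, 0.2243]
ee_rot: [0.692, -0.142, 0.694, 0.141]
contact_force: [0.4, 0.2, -0.1]
width: 0.0853
```

```bash
cat >> h.py <<'E'
def snap(tag,n="scene",box=(180,180,390,325)):
    im=manip.get_image(n)[:,:,::-1];x0,y0,x1,y1=box
    k=min(800/(x1-x0),600/(y1-y0));cv2.imwrite(f"pics/{tag}.png",cv2.resize(im[y0:y1,x0:x1],None,fx=k,fy=k,interpolation=2)[:600,:800])
E
python3 - <<'E'
from h import *
st();snap("a1",box=(180,120,390,310))
E
```

```text
t 2.2 tcp frame mm [ 60.8  56.1 224.3] y-ang 89.9 x [-0.0026 -0.0014 -1.    ] F [ 0.4  0.2 -0.1] w 0.0853 q6 -1.45 q [ 0.53  0.44  1.74  0.    0.97 -1.45]
```

View pics/a1.png

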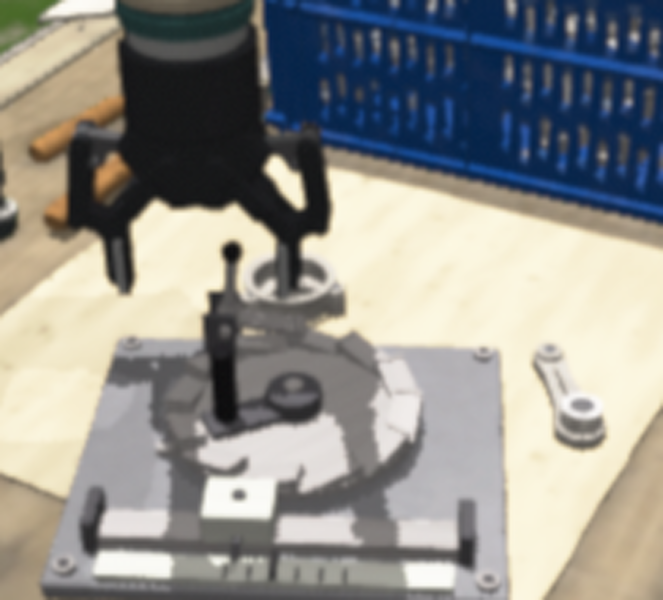

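```bash
python3 - <<'E'
from h import *
for z in(.055,.065,.075):
  for y in (.0135,.006,.099): print(z,y,[ round((a-b)*3.158) for a,b in zip(proj("scene",f2w([.061,y,z])),(180,120))])
E
```

```text
0.055 0.0135 [279, 302]
0.055 0.006 [292, 302]
0.055 0.099 [135, 298]
0.065 0.0135 [279, 288]
0.065 0.006 [292, 288]
0.065 0.099 [133, 284]
0.075 0.0135 [278, 273]
0.075 0.006 [291, 273]
0.075 0.099 [132, 269]
```

>>> {"api": "arm_command", "payload": {"targets": [{"dp": [0, 0.008, 0], "turn": [0, 0, 0], "grip": 1}, {"dp": [0, 0.008, 0], "turn": [0, 0, 0], "grip": 1}, {"dp": [0, 0.006, 0], "turn": [0, 0, 0], "grip": 1}, {"dp": [0, 0.006, 0], "turn": [0, 0, 0], "grip": 1}, {"dp": [0, 0.006, 0], "turn": [0, 0, 0], "grip": 1}, {"dp": [0, 0.006, 0], "turn": [0, 0, 0], "grip": 1}, {"dp": [0, 0.006, 0], "turn": [0, 0, 0], "grip": 1}, {"dp": [0, 0.006, 0], "turn": [0, 0, 0], "grip": 1}]}}

```text
clock: 3.05
position: [0.4464, 0.4006, 0.2257]
ee_rot: [0.693, -0.142, 0.693, 0.142]
contact_force: [-0.1, -0.8, -0.2]
width: 0.0852
```

>>> {"api": "arm_command", "payload": {"targets": [{"dp": [0, 0.004, 0], "turn": [0, 0, 0], "grip": 1}, {"dp": [0, 0.003, 0], "turn": [0, 0, 0], "grip": 1}, {"dp": [0, 0, 0], "turn": [0, 0, 0], "grip": 1}, {"dp": [0, 0, 0], "turn": [0, 0, 0], "grip": 1}]}}

```text
clock: 3.45
position: [0.444, 0.4065, 0.2257]
ee_rot: [0.693, -0.142, 0.693, 0.142]
contact_force: [0.1, 0.1, -0.2]
width: 0.0855
```

```bash
python3 - <<'E'
from h import *
st();snap("a2",box=(180,120,390,310))
E
```

```text
t 3.45 tcp frame mm [ 61.3 115.2 225.7] y-ang 89.98 x [ 0.e+00 -1.e-04 -1.e+00] F [ 0.1  0.1 -0.2] w 0.0855 q6 -1.35 q [ 0.63  0.46  1.7  -0.    0.98 -1.35]
```

View pics/a2.png

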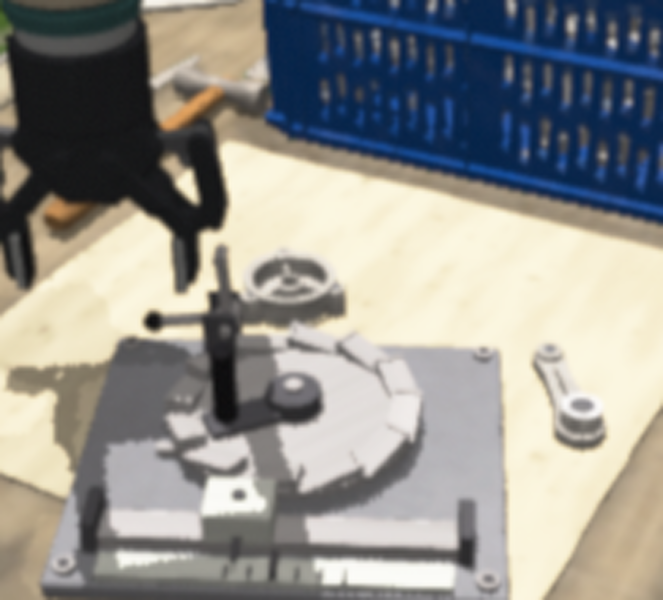

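```bash
python3 - <<'E'
from h import *
goal(-.0215,.0350,.285,36)
E
```

```text
dp cur axes [-0.0593 -0.0801 -0.0828] dp goal axes [-0.0593 -0.1141  0.0161] turn [ 5.397e+01 -0.000e+00  1.000e-02]
```

>>> {"api": "arm_command", "payload": {"targets": [{"dp": [-0.03, 0, 0], "turn": [0, 0, 0], "grip": 0}, {"dp": [-0.03, 0, 0], "turn": [0, 0, 0], "grip": -0.435}, {"dp": [0, -0.027, -0.028], "turn": [0, 0, 0], "grip": -0.435}, {"dp": [0, -0.027, -0.028], "turn": [0, 0, 0], "grip": -0.435}, {"dp": [0, -0.026, -0.027], "turn": [0, 0, 0], "grip": -0.435}, {"dp": [0, 0, 0], "turn": [8, 0, 0], "grip": -0.435}, {"dp": [0, 0, 0], "turn": [8, 0, 0], "grip": -0.435}, {"dp": [0, 0, 0], "turn": [8, 0, 0], "grip": -0.435}]}}

```text
clock: 4.3
position: [0.3991, 0.2997, 0.2861]
ee_rot: [0.707, 0.008, 0.707, -0.007]
contact_force: [0.4, -0.1, 1.4]
width: 0.0243
```

>>> {"api": "arm_command", "payload": {"targets": [{"dp": [0, 0, 0], "turn": [8, 0, 0], "grip": -0.435}, {"dp": [0, 0, 0], "turn": [8, 0, 0], "grip": -0.435}, {"dp": [0, 0, 0], "turn": [8, 0, 0], "grip": -0.435}, {"dp": [0, 0, 0], "turn": [6, 0, 0], "grip": -0.435}, {"dp": [0, 0, 0], "turn": [0, 0, 0], "grip": -0.435}, {"dp": [0, 0, 0], "turn": [0, 0, 0], "grip": -0.435}]}}

```text
clock: 4.9
position: [0.3992, 0.3002, 0.2858]
ee_rot: [0.682, 0.187, 0.682, -0.187]
contact_force: [-0.1, 0.2, -0.0]
width: 0.0242
```

```bash
python3 - <<'E'
from h import *
st();snap("a3",box=(180,120,390,310));goal(-.0215,.0350,.225,36)
E
```

```text
t 4.9 tcp frame mm [-21.7  35.1 285.8] y-ang 36.08 x [ 2.e-04  1.e-04 -1.e+00] F [-0.1  0.2 -0. ] w 0.0242 q6 -0.53 q [ 0.51  0.26  1.85  0.    1.03 -0.53]
dp cur axes [0.0608 0.0001 0.0002] dp goal axes [0.0608 0.0002 0.0002] turn [ 0.07  0.   -0.01]
```

View pics/a3.png

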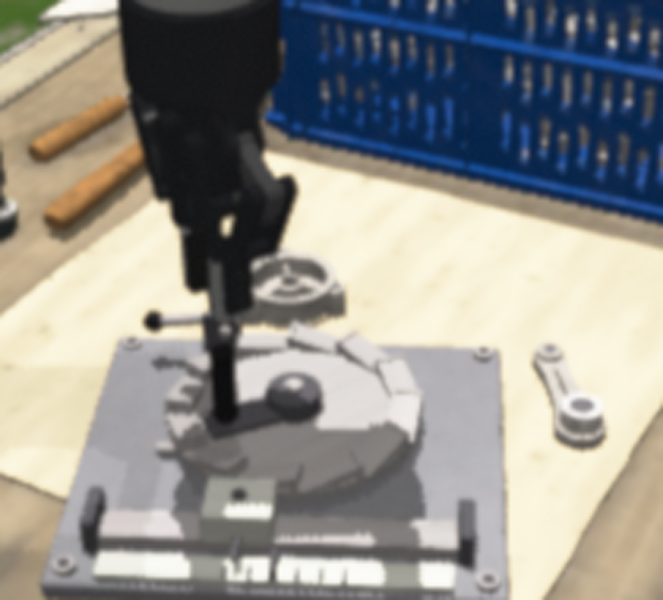

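>>> {"api": "arm_command", "payload": {"targets": [{"dp": [0.015, 0, 0], "turn": [0, 0, 0], "grip": -0.435}, {"dp": [0.015, 0, 0], "turn": [0, 0, 0], "grip": -0.435}, {"dp": [0.015, 0, 0], "turn": [0, 0, 0], "grip": -0.435}, {"dp": [0.01, 0, 0], "turn": [0, 0, 0], "grip": -0.435}, {"dp": [0.006, 0, 0], "turn": [0, 0, 0], "grip": -0.435}, {"dp": [0, 0, 0], "turn": [0, 0, 0], "grip": -0.435}, {"dp": [0, 0, 0], "turn": [0, 0, 0], "grip": -0.435}]}}

```text
clock: 5.65
position: [0.3994, 0.3005, 0.225]
ee_rot: [0.682, 0.188, 0.682, -0.188]
contact_force: [0.8, -0.6, -0.7]
width: 0.0239
```

```bash
cat >> h.py <<'E'
def arc(a0,a1,y0,y1,n):
    """pin-angle a0..a1, tool y-ang y0..y1, n rows"""
    A=np.radians(np.linspace(a0,a1,n+1));Y=np.radians(np.linspace(y0,y1,n+1))
    for k in range(n):
        d=.040*np.array([np.cos(A[k+1])-np.cos(A[k]),np.sin(A[k+1])-np.sin(A[k])])
        y=np.array([np.cos(Y[k]),np.sin(Y[k])]);z=np.array([y[1],-y[0]])  # tool z = x cross y, x down
        print(k,"dp",round(d@y*1e3,1),round(d@z*1e3,1),"turn",round(-np.degrees(Y[k+1]-Y[k]),2))
E
python3 - <<'E'
from h import *
st();R=Rtool(manip.get_state());print(R[:,2],"z frame",Rf.T@R[:2,2])
arc(121.6,265,36,149.6,32)
E
```

```text
t 5.65 tcp frame mm [-21.4  35.3 225. ] y-ang 35.99 x [ 6.e-04  4.e-04 -1.e+00] F [ 0.8 -0.6 -0.7] w 0.0239 q6 -0.53 q [ 0.51  0.34  1.92  0.    0.88 -0.53]
[ 8.58874508e-01 -5.12185983e-01  3.13618385e-04] z frame [ 0.58765039 -0.8091149 ]
0 dp -3.1 -0.1 turn -3.55
1 dp -3.1 -0.1 turn -3.55
2 dp -3.1 -0.0 turn -3.55
3 dp -3.1 0.0 turn -3.55
4 dp -3.1 0.1 turn -3.55
5 dp -3.1 0.1 turn -3.55
6 dp -3.1 0.2 turn -3.55
7 dp -3.1 0.2 turn -3.55
8 dp -3.1 0.3 turn -3.55
9 dp -3.1 0.3 turn -3.55
10 dp -3.1 0.4 turn -3.55
11 dp -3.1 0.4 turn -3.55
12 dp -3.1 0.5 turn -3.55
13 dp -3.1 0.5 turn -3.55
14 dp -3.1 0.6 turn -3.55
15 dp -3.1 0.6 turn -3.55
16 dp -3.1 0.7 turn -3.55
17 dp -3.0 0.7 turn -3.55
18 dp -3.0 0.8 turn -3.55
19 dp -3.0 0.8 turn -3.55
20 dp -3.0 0.9 turn -3.55
21 dp -3.0 0.9 turn -3.55
22 dp -3.0 1.0 turn -3.55
23 dp -3.0 1.0 turn -3.55
24 dp -2.9 1.1 turn -3.55
25 dp -2.9 1.1 turn -3.55
26 dp -2.9 1.2 turn -3.55
27 dp -2.9 1.2 turn -3.55
28 dp -2.9 1.3 turn -3.55
29 dp -2.8 1.3 turn -3.55
30 dp -2.8 1.4 turn -3.55
31 dp -2.8 1.4 turn -3.55
```

>>> {"api": "arm_command", "payload": {"targets": [{"dp": [0, -0.0031, -0.0001], "turn": [-3.55, 0, 0], "grip": -0.435}, {"dp": [0, -0.0031, -0.0001], "turn": [-3.55, 0, 0], "grip": -0.435}, {"dp": [0, -0.0031, 0], "turn": [-3.55, 0, 0], "grip": -0.435}, {"dp": [0, -0.0031, 0], "turn": [-3.55, 0, 0], "grip": -0.435}, {"dp": [0, -0.0031, 0.0001], "turn": [-3.55, 0, 0], "grip": -0.435}, {"dp": [0, -0.0031, 0.0001], "turn": [-3.55, 0, 0], "grip": -0.435}, {"dp": [0, -0.0031, 0.0002], "turn": [-3.55, 0, 0], "grip": -0.435}, {"dp": [0, -0.0031, 0.0002], "turn": [-3.55, 0, 0], "grip": -0.435}]}}

```text
clock: 6.45
position: [0.3917, 0.2776, 0.2255]
ee_rot: [0.707, 0.015, 0.707, -0.013]
contact_force: [-2.9, 2.3, -0.3]
width: 0.0241
```

>>> {"api": "arm_command", "payload": {"targets": [{"dp": [0, -0.0031, 0.0003], "turn": [-3.55, 0, 0], "grip": -0.435}, {"dp": [0, -0.0031, 0.0003], "turn": [-3.55, 0, 0], "grip": -0.435}, {"dp": [0, -0.0031, 0.0004], "turn": [-3.55, 0, 0], "grip": -0.435}, {"dp": [0, -0.0031, 0.0004], "turn": [-3.55, 0, 0], "grip": -0.435}, {"dp": [0, -0.0031, 0.0005], "turn": [-3.55, 0, 0], "grip": -0.435}, {"dp": [0, -0.0031, 0.0005], "turn": [-3.55, 0, 0], "grip": -0.435}, {"dp": [0, -0.0031, 0.0006], "turn": [-3.55, 0, 0], "grip": -0.435}, {"dp": [0, -0.0031, 0.0006], "turn": [-3.55, 0, 0], "grip": -0.435}]}}

```text
clock: 7.25
position: [0.3989, 0.2537, 0.2253]
ee_rot: [0.688, -0.159, 0.689, 0.16]
contact_force: [-2.3, 1.7, 0.3]
width: 0.0244
```

```bash
python3 - <<'E'
from h import *
st();snap("a4",box=(180,120,390,310))
E
```

```text
t 7.25 tcp frame mm [-40.3  -7.6 225.3] y-ang 92.91 x [-1.2e-03  8.0e-04 -1.0e+00] F [-2.3  1.7  0.3] w 0.0244 q6 -1.61 q [ 0.42  0.3   1.98  0.    0.86 -1.61]
```

View pics/a4.png

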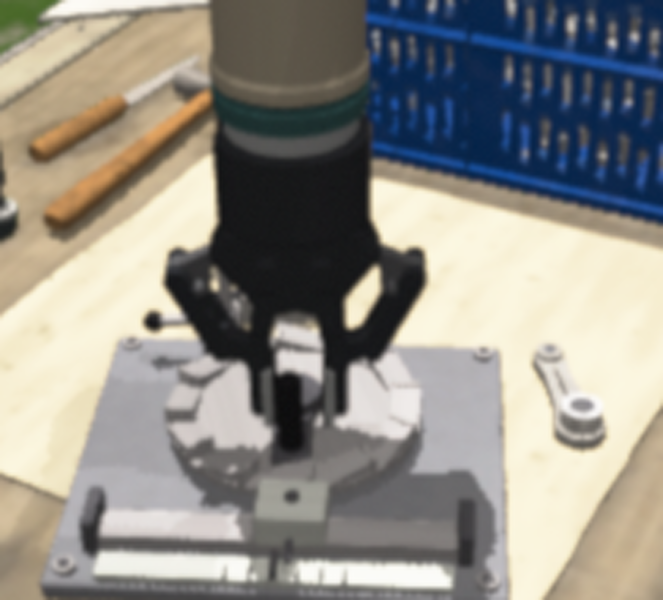

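>>> {"api": "arm_command", "payload": {"targets": [{"dp": [0, -0.0031, 0.0007], "turn": [-3.55, 0, 0], "grip": -0.435}, {"dp": [0, -0.003, 0.0007], "turn": [-3.55, 0, 0], "grip": -0.435}, {"dp": [0, -0.003, 0.0008], "turn": [-3.55, 0, 0], "grip": -0.435}, {"dp": [0, -0.003, 0.0008], "turn": [-3.55, 0, 0], "grip": -0.435}, {"dp": [0, -0.003, 0.0009], "turn": [-3.55, 0, 0], "grip": -0.435}, {"dp": [0, -0.003, 0.0009], "turn": [-3.55, 0, 0], "grip": -0.435}, {"dp": [0, -0.003, 0.001], "turn": [-3.55, 0, 0], "grip": -0.435}, {"dp": [0, -0.003, 0.001], "turn": [-3.55, 0, 0], "grip": -0.435}]}}

```text
clock: 8.1
position: [0.4189, 0.239, 0.225]
ee_rot: [0.628, -0.323, 0.629, 0.324]
contact_force: [-1.5, 0.1, 0.1]
width: 0.0241
```

>>> {"api": "arm_command", "payload": {"targets": [{"dp": [0, -0.0029, 0.0011], "turn": [-3.55, 0, 0], "grip": -0.435}, {"dp": [0, -0.0029, 0.0011], "turn": [-3.55, 0, 0], "grip": -0.435}, {"dp": [0, -0.0029, 0.0012], "turn": [-3.55, 0, 0], "grip": -0.435}, {"dp": [0, -0.0029, 0.0012], "turn": [-3.55, 0, 0], "grip": -0.435}]}}

```text
clock: 8.5
position: [0.4312, 0.237, 0.2249]
ee_rot: [0.583, -0.399, 0.585, 0.399]
contact_force: [-3.3, -0.5, 0.1]
width: 0.024
```

```bash
python3 - <<'E'
from h import *
st();snap("a5",box=(180,120,390,310))
E
```

```text
t 8.5 tcp frame mm [-17.2 -35.6 224.9] y-ang 135.47 x [-1.9e-03 -7.0e-04 -1.0e+00] F [-3.3 -0.5  0.1] w 0.024 q6 -2.41 q [ 0.36  0.33  1.94 -0.    0.88 -2.41]
```

View pics/a5.png

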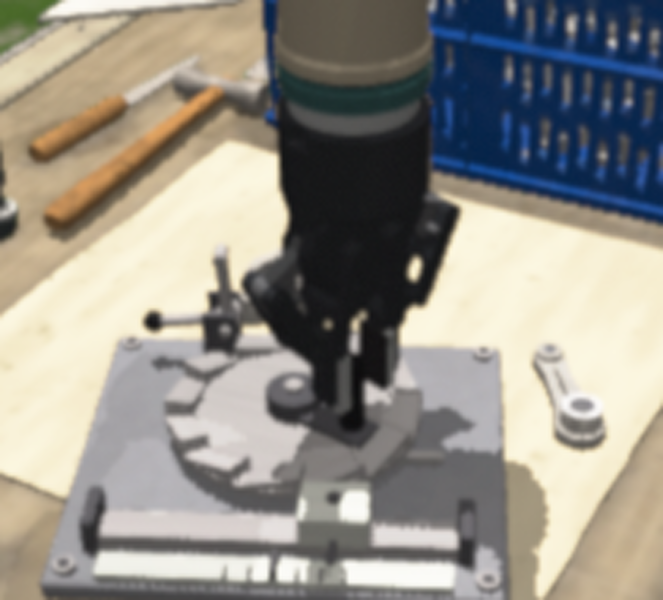

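```bash
python3 - <<'E'
from h import *
arc(244.2,264.2,135.5,143.5,8)
E
```

```text
0 dp -1.6 0.6 turn -1.0
1 dp -1.6 0.6 turn -1.0
2 dp -1.6 0.7 turn -1.0
3 dp -1.6 0.7 turn -1.0
4 dp -1.6 0.8 turn -1.0
5 dp -1.5 0.8 turn -1.0
6 dp -1.5 0.8 turn -1.0
7 dp -1.5 0.9 turn -1.0
```

>>> {"api": "arm_command", "payload": {"targets": [{"dp": [0, -0.0016, 0.0006], "turn": [-1, 0, 0], "grip": -0.435}, {"dp": [0, -0.0016, 0.0006], "turn": [-1, 0, 0], "grip": -0.435}, {"dp": [0, -0.0016, 0.0007], "turn": [-1, 0, 0], "grip": -0.435}, {"dp": [0, -0.0016, 0.0007], "turn": [-1, 0, 0], "grip": -0.435}, {"dp": [0, -0.0016, 0.0008], "turn": [-1, 0, 0], "grip": -0.435}, {"dp": [0, -0.0015, 0.0008], "turn": [-1, 0, 0], "grip": -0.435}]}}

```text
clock: 9.15
position: [0.4424, 0.2382, 0.2247]
ee_rot: [0.562, -0.429, 0.562, 0.429]
contact_force: [-2.1, -0.3, -0.1]
width: 0.0241
```

>>> {"api": "arm_command", "payload": {"targets": [{"dp": [0, -0.0015, 0.0008], "turn": [-1, 0, 0], "grip": -0.435}]}}

```text
clock: 9.25
position: [0.4436, 0.2385, 0.2246]
ee_rot: [0.558, -0.433, 0.559, 0.434]
contact_force: [-4.0, 0.6, 2.5]
width: 0.0242
```

>>> {"api": "arm_command", "payload": {"targets": [{"dp": [0, -0.0015, 0.0009], "turn": [-1, 0, 0], "grip": -0.435}]}}

```text
clock: 9.35
position: [0.4442, 0.2388, 0.2245]
ee_rot: [0.553, -0.438, 0.556, 0.439]
contact_force: [-7.2, 0.2, 6.5]
width: 0.0241
```

```bash
python3 - <<'E'
from h import *
st();snap("a6",box=(180,120,390,310))
E
```

```text
t 9.35 tcp frame mm [ -4.6 -39.  224.5] y-ang 143.43 x [-4.9e-03 -9.0e-04 -1.0e+00] F [-7.2  0.2  6.5] w 0.0241 q6 -2.55 q [ 0.35  0.35  1.91  0.    0.89 -2.55]
```

View pics/a6.png

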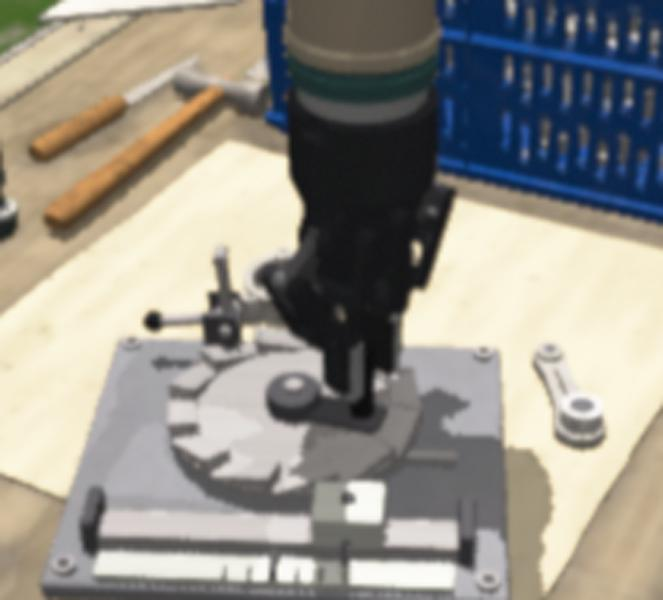

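>>> {"api": "arm_command", "payload": {"targets": [{"dp": [0, -0.0015, 0.0009], "turn": [0, 0, 0], "grip": -0.435}, {"dp": [0, 0, 0], "turn": [0, 0, 0], "grip": -0.435}, {"dp": [0, 0, 0], "turn": [0, 0, 0], "grip": -0.435}]}}

```text
clock: 9.7
position: [0.4447, 0.2391, 0.2243]
ee_rot: [0.552, -0.437, 0.557, 0.439]
contact_force: [-8.4, -2.0, 6.8]
width: 0.0243
```

```bash
python3 - <<'E'
from h import *
st();snap("a6",box=(180,120,390,310))
E
```

```text
t 9.7 tcp frame mm [ -4.  -39.  224.3] y-ang 143.4 x [-0.0078 -0.0018 -1.    ] F [-8.4 -2.   6.8] w 0.0243 q6 -2.55 q [ 0.36  0.35  1.91  0.    0.89 -2.55]
```

View pics/a6.png

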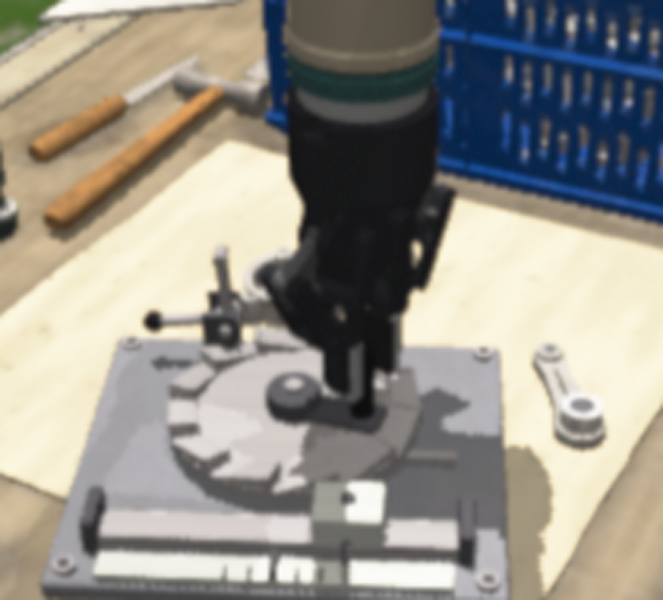

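>>> {"api": "arm_command", "payload": {"targets": [{"dp": [0, 0.003, -0.001], "turn": [0, 0, 0], "grip": -0.435}, {"dp": [0, 0.002, -0.001], "turn": [0, 0, 0], "grip": -0.435}, {"dp": [-0.01, 0, 0], "turn": [0, 0, 0], "grip": -0.435}, {"dp": [-0.03, 0, 0], "turn": [0, 0, 0], "grip": -0.435}, {"dp": [-0.035, 0, 0], "turn": [0, 0, 0], "grip": 0}, {"dp": [0, 0, 0], "turn": [0, 0, 0], "grip": 1}]}}

```text
clock: 10.35
position: [0.4445, 0.2397, 0.3051]
ee_rot: [0.559, -0.44, 0.551, 0.437]
contact_force: [0.5, 0.6, -0.7]
width: 0.0525
```

```bash
python3 - <<'E'
from h import *
st();snap("a7",box=(180,120,390,310));snap("t7","top",box=(215,175,375,295))
goal(.061,.092,.30,90)
E
```

```text
t 10.35 tcp frame mm [ -3.9 -38.3 305.1] y-ang 143.38 x [ 0.0122  0.0045 -0.9999] F [ 0.5  0.6 -0.7] w 0.0525 q6 -2.55 q [ 0.36  0.25  1.81  0.    1.07 -2.55]
dp cur axes [0.0015 0.024  0.1445] dp goal axes [0.0013 0.1303 0.0669] turn [53.38  0.23  0.13]
```

View pics/a7.png

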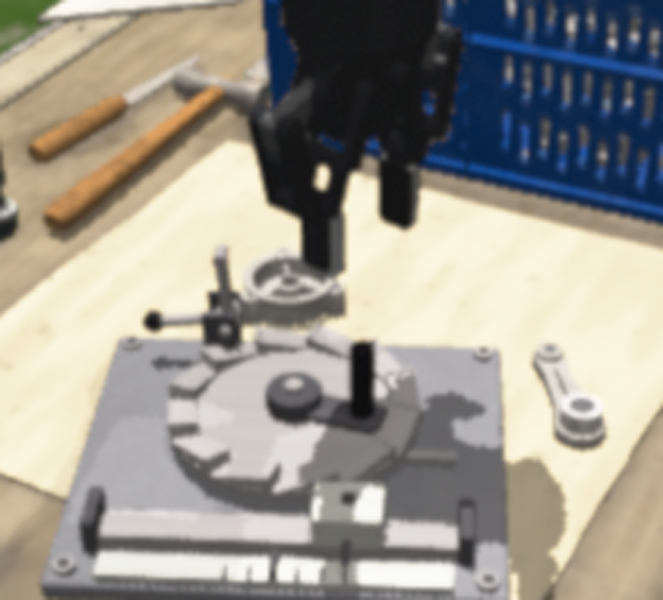

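```bash
python3 - <<'E'
from h import *
p=w2f(onz("scene",180+362/3.158,120+346/3.158,.08));print(p,np.degrees(np.arctan2(p[1],p[0]))%360,np.hypot(*p[:2]))
goal(.061,.046,.30,90)
E
```

```text
[-0.01539793 -0.0387887   0.08      ] 248.34843240961632 0.04173319468855992
dp cur axes [ 0.0015 -0.0034  0.1076] dp goal axes [0.0013 0.0843 0.0669] turn [53.38  0.23  0.13]
```

View pics/t7.png

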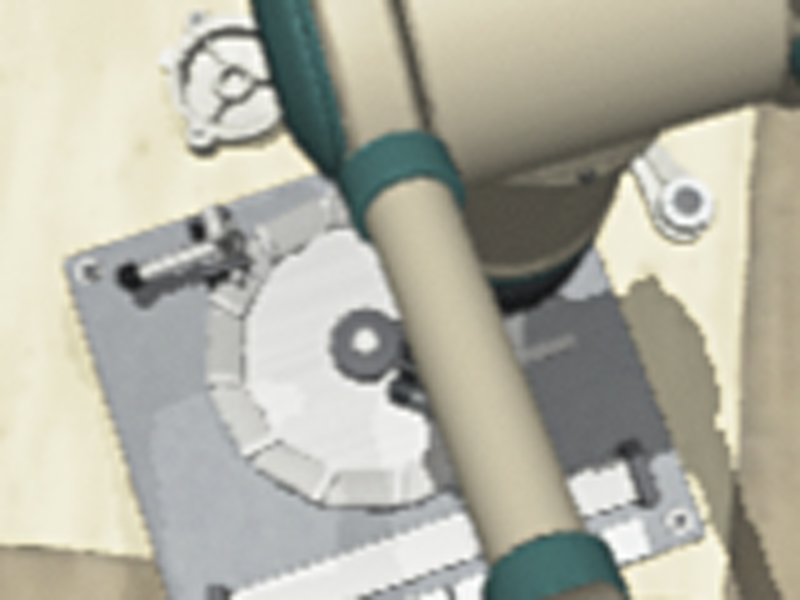

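>>> {"api": "arm_command", "payload": {"targets": [{"dp": [0, 0, 0.036], "turn": [0, 0, 0], "grip": 1}, {"dp": [0, 0, 0.036], "turn": [0, 0, 0], "grip": 1}, {"dp": [0.001, -0.003, 0.036], "turn": [0, 0, 0], "grip": 1}, {"dp": [0, 0, 0], "turn": [8, 0, 0], "grip": 1}, {"dp": [0, 0, 0], "turn": [8, 0, 0], "grip": 1}, {"dp": [0, 0, 0], "turn": [8, 0, 0], "grip": 1}, {"dp": [0, 0, 0], "turn": [8, 0, 0], "grip": 1}, {"dp": [0, 0, 0], "turn": [8, 0, 0], "grip": 1}]}}

```text
clock: 11.25
position: [0.4697, 0.343, 0.2972]
ee_rot: [0.671, -0.22, 0.673, 0.22]
contact_force: [-0.5, 0.1, 0.1]
width: 0.0855
```

>>> {"api": "arm_command", "payload": {"targets": [{"dp": [0, 0, 0], "turn": [8, 0, 0], "grip": 1}, {"dp": [0, 0, 0], "turn": [5.4, 0, 0], "grip": 1}, {"dp": [0, 0, 0], "turn": [0, 0, 0], "grip": 1}]}}

```text
clock: 11.55
position: [0.4697, 0.343, 0.2974]
ee_rot: [0.692, -0.142, 0.693, 0.142]
contact_force: [-0.4, 0.0, -0.0]
width: 0.0851
```

```bash
python3 - <<'E'
from h import *
st();snap("a8",box=(190,210,300,310));snap("t8","top",box=(235,195,365,315))
goal(.061,.046,.225,90)
E
```

```text
t 11.55 tcp frame mm [ 59.9  46.6 297.4] y-ang 89.99 x [-0.0018 -0.001  -1.    ] F [-0.4  0.  -0. ] w 0.0851 q6 -1.46 q [ 0.51  0.36  1.65 -0.    1.13 -1.46]
dp cur axes [ 0.0728 -0.0007  0.0011] dp goal axes [ 0.0728 -0.0007  0.001 ] turn [ 0.09 -0.08  0.01]
```

View pics/a8.png

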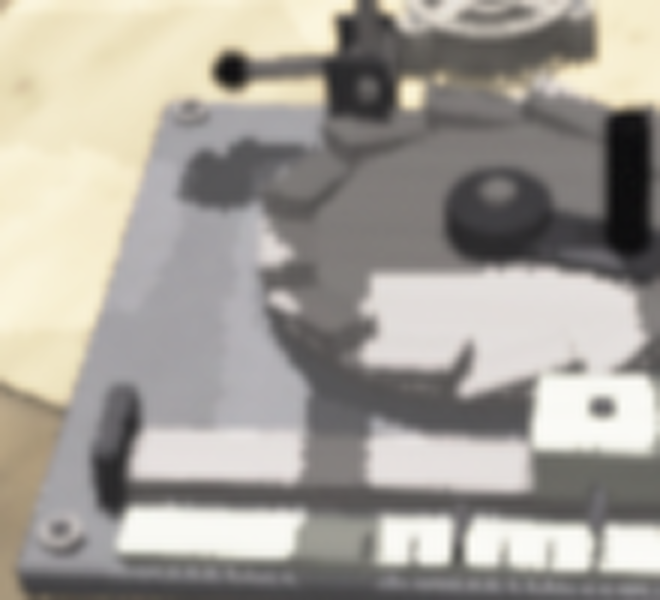

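View pics/t8.png

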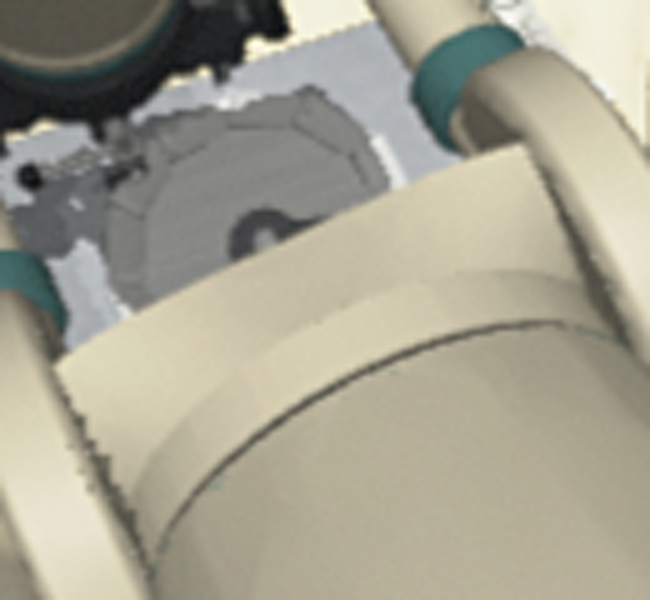

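```bash
python3 - <<'E'
from h import *
st();im=manip.get_image("scene")[:,:,::-1];cv2.imwrite("pics/full8.png",im)
cv2.imwrite("pics/a9.png",cv2.resize(im[215:310,245:325],None,fx=7,fy=6.3,interpolation=2)[:600])
for a in (245,250,255):
    for z in (.04,.08): print(a,z,np.round(proj("scene",f2w([.04*np.cos(np.radians(a)),.04*np.sin(np.radians(a)),z])),2))
g=im[:,:,::-1].astype(int)
for v in (232,236,240,244,248): print(v,im[v,282:306].sum(1)//3)
# check at start picture
im0=cv2.imread("pics/scene0.png")
for a in (118,121.6,125): 
    for z in (.04,.08): print(a,z,np.round(proj("scene",f2w([.04*np.cos(np.radians(a)),.04*np.sin(np.radians(a)),z])),2))
for v in (232,238,244,248): print(v,im0[v,240:262].sum(1)//3)
E
```

```text
t 11.65 tcp frame mm [ 60.   46.7 297.8] y-ang 90.09 x [-1.3e-03 -7.0e-04 -1.0e+00] F [ 0.  -0.4 -0.6] w 0.0853 q6 -1.47 q [ 0.51  0.36  1.65  0.    1.13 -1.47]
245 0.04 [293.16 248.85]
245 0.08 [293.08 230.04]
250 0.04 [294.03 247.72]
250 0.08 [293.97 228.95]
255 0.04 [294.73 246.56]
255 0.08 [294.69 227.82]
232 [116 110 108 105 103 104 107 104  84  44  19  16  17  17  16  29  73 118
 129 131 137 150 167 175]
236 [127 127 127 127 128 127 126 119  92  46  15  14  15  15  15  28  70 115
 126 128 127 128 127 128]
240 [123 125 126 125 125 126 125 117  91  47  16  14  14  13  14  27  67 107
 112 106 108 123 127 129]
244 [ 93 109 114 118 121 124 124 117  91  45  15  15  12  14  16  34  77 118
 127 124 116 114 124 129]
248 [ 64  65  65  63  60  57  57  52  42  24  13  13  14  14  14  25  51  80
  93 101 111 117 127 151]
118 0.04 [251.8  248.22]
118 0.08 [250.58 229.46]
121.6 0.04 [252.36 249.02]
121.6 0.08 [251.16 230.24]
125 0.04 [252.97 249.76]
125 0.08 [251.78 230.96]
232 [185 188 193 194 187 159  96  43  34  36  37  33  29  37  63  88  93 103
 110 123 136 133]
238 [115 103 102 102 100  90  63  30  15  13  15  13  16  48 126 202 220 220
 219 218 218 218]
244 [213 204 180 147 164 203 190 111  35  14  14  15  15  28  80 153 208 220
 220 220 220 219]
248 [105 102 146 197 214 214 194 126  53  19  14  14  13  19  44  85 115 119
 115 114 114 113]
```

View pics/a9.png

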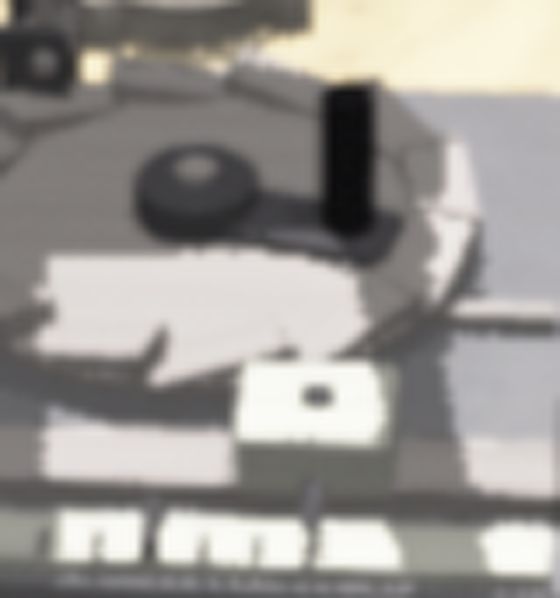

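>>> {"api": "arm_command", "payload": {"targets": [{"dp": [0.025, 0, 0], "turn": [0, 0, 0], "grip": 1}, {"dp": [0.025, 0, 0], "turn": [0, 0, 0], "grip": 1}, {"dp": [0.013, 0, 0], "turn": [0, 0, 0], "grip": 1}, {"dp": [0.01, 0, 0.001], "turn": [0, 0, 0], "grip": 1}, {"dp": [0, 0, 0], "turn": [0, 0, 0], "grip": 1}]}}

```text
clock: 12.2
position: [0.4707, 0.3434, 0.2246]
ee_rot: [0.692, -0.142, 0.693, 0.142]
contact_force: [-0.5, -0.1, 0.2]
width: 0.0853
```

```bash
python3 - <<'E'
from h import *
st();snap("b1",box=(180,120,390,310))
E
```

```text
t 12.2 tcp frame mm [ 61.   46.7 224.6] y-ang 90.0 x [-0.0018 -0.001  -1.    ] F [-0.5 -0.1  0.2] w 0.0853 q6 -1.46 q [ 0.51  0.44  1.74  0.    0.96 -1.46]
```

View pics/b1.png

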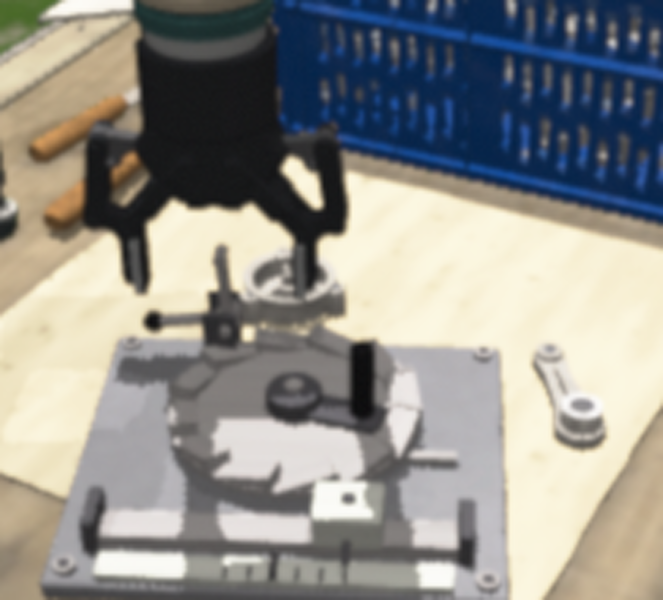

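>>> {"api": "arm_command", "payload": {"targets": [{"dp": [0, -0.01, 0], "turn": [0, 0, 0], "grip": 1}, {"dp": [0, -0.01, 0], "turn": [0, 0, 0], "grip": 1}, {"dp": [0, -0.006, 0], "turn": [0, 0, 0], "grip": 1}, {"dp": [0, -0.006, 0], "turn": [0, 0, 0], "grip": 1}, {"dp": [0, -0.006, 0], "turn": [0, 0, 0], "grip": 1}, {"dp": [0, -0.006, 0], "turn": [0, 0, 0], "grip": 1}, {"dp": [0, -0.006, 0], "turn": [0, 0, 0], "grip": 1}, {"dp": [0, -0.006, 0], "turn": [0, 0, 0], "grip": 1}]}}

```text
clock: 13.05
position: [0.4929, 0.2917, 0.2257]
ee_rot: [0.693, -0.142, 0.693, 0.142]
contact_force: [-0.6, 0.5, -0.4]
width: 0.0853
```

>>> {"api": "arm_command", "payload": {"targets": [{"dp": [0, -0.006, 0], "turn": [0, 0, 0], "grip": 1}, {"dp": [0, -0.005, 0], "turn": [0, 0, 0], "grip": 1}, {"dp": [0, 0, 0], "turn": [0, 0, 0], "grip": 1}, {"dp": [0, 0, 0], "turn": [0, 0, 0], "grip": 1}]}}

```text
clock: 13.45
position: [0.4973, 0.2818, 0.2257]
ee_rot: [0.693, -0.142, 0.693, 0.142]
contact_force: [0.1, 0.5, 0.6]
width: 0.0858
```

```bash
python3 - <<'E'
from h import *
st();snap("b2",box=(180,120,390,310))
E
```

```text
t 13.45 tcp frame mm [ 61.1 -20.5 225.7] y-ang 89.96 x [ 0.e+00  1.e-04 -1.e+00] F [0.1 0.5 0.6] w 0.0858 q6 -1.58 q [ 0.39  0.42  1.77  0.    0.95 -1.58]
```

View pics/b2.png

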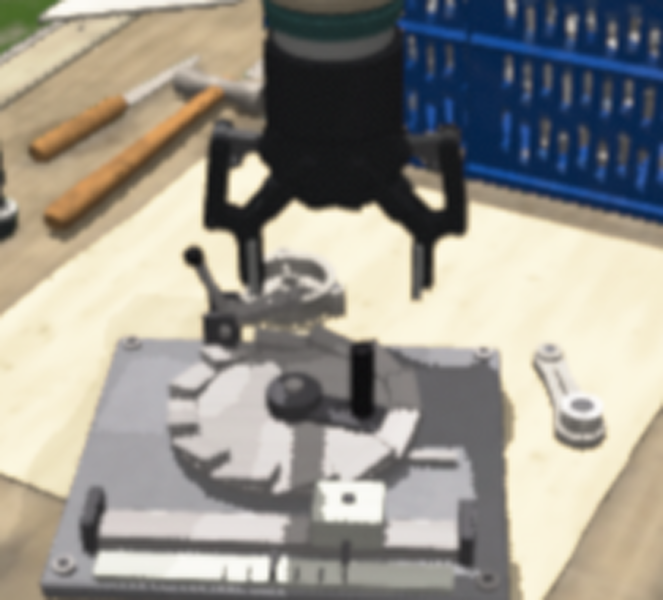

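>>> {"api": "arm_command", "payload": {"targets": [{"dp": [0, -0.006, 0], "turn": [0, 0, 0], "grip": 1}, {"dp": [0, -0.006, 0], "turn": [0, 0, 0], "grip": 1}, {"dp": [-0.01, 0, 0], "turn": [0, 0, 0], "grip": 1}, {"dp": [-0.02, 0, 0], "turn": [0, 0, 0], "grip": 1}, {"dp": [-0.035, 0, 0], "turn": [0, 0, 0], "grip": 0}, {"dp": [0, 0, 0], "turn": [0, 0, 0], "grip": -0.435}, {"dp": [0, 0, 0], "turn": [0, 0, 0], "grip": -0.435}]}}

```text
clock: 14.2
position: [0.5021, 0.271, 0.2921]
ee_rot: [0.694, -0.142, 0.692, 0.142]
contact_force: [-0.3, -0.6, 0.0]
width: 0.0441
```

```bash
python3 - <<'E'
from h import *
st();snap("b3",box=(180,120,390,310));goal(-.0104,-.0386,.295,130)
E
```

```text
t 14.2 tcp frame mm [ 61.3 -32.3 292.1] y-ang 89.97 x [ 0.0026  0.0012 -1.    ] F [-0.3 -0.6  0. ] w 0.0441 q6 -1.6 q [ 0.37  0.35  1.69  0.    1.1  -1.6 ]
dp cur axes [-0.0041 -0.0064 -0.0712] dp goal axes [-0.004   0.0409 -0.0586] turn [-4.003e+01  1.000e-02 -0.000e+00]
```

View pics/b3.png

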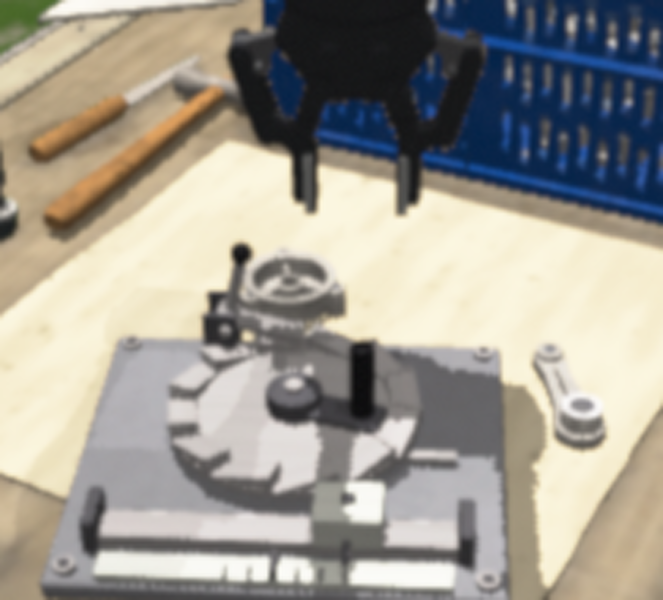

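>>> {"api": "arm_command", "payload": {"targets": [{"dp": [0, -0.003, -0.035], "turn": [0, 0, 0], "grip": -0.435}, {"dp": [-0.003, -0.003, -0.036], "turn": [0, 0, 0], "grip": -0.435}, {"dp": [0, 0, 0], "turn": [-8, 0, 0], "grip": -0.435}, {"dp": [0, 0, 0], "turn": [-8, 0, 0], "grip": -0.435}, {"dp": [0, 0, 0], "turn": [-8, 0, 0], "grip": -0.435}, {"dp": [0, 0, 0], "turn": [-8, 0, 0], "grip": -0.435}, {"dp": [0, 0, 0], "turn": [-8, 0, 0], "grip": -0.435}, {"dp": [0, 0, 0], "turn": [-8, 0, 0], "grip": -0.435}]}}

```text
clock: 15.05
position: [0.4384, 0.2372, 0.2924]
ee_rot: [0.573, -0.413, 0.575, 0.413]
contact_force: [0.4, -0.0, -0.0]
width: 0.0242
```

>>> {"api": "arm_command", "payload": {"targets": [{"dp": [0, 0, 0], "turn": [-4, 0, 0], "grip": -0.435}, {"dp": [0, 0, 0], "turn": [0, 0, 0], "grip": -0.435}, {"dp": [0, 0, 0], "turn": [0, 0, 0], "grip": -0.435}]}}

```text
clock: 15.35
position: [0.4386, 0.2373, 0.2929]
ee_rot: [0.56, -0.431, 0.561, 0.431]
contact_force: [0.6, 0.2, -0.2]
width: 0.0242
```

```bash
python3 - <<'E'
from h import *
st();snap("b4",box=(180,120,390,310));goal(-.0104,-.0386,.226,142)
E
```

```text
t 15.35 tcp frame mm [-10.3 -38.2 292.9] y-ang 141.88 x [-1.8e-03 -6.0e-04 -1.0e+00] F [ 0.6  0.2 -0.2] w 0.0242 q6 -2.53 q [ 0.36  0.26  1.84  0.    1.05 -2.53]
dp cur axes [ 0.0671 -0.0001 -0.0004] dp goal axes [ 0.0671 -0.0001 -0.0004] turn [-0.1  -0.04 -0.07]
```

View pics/b4.png

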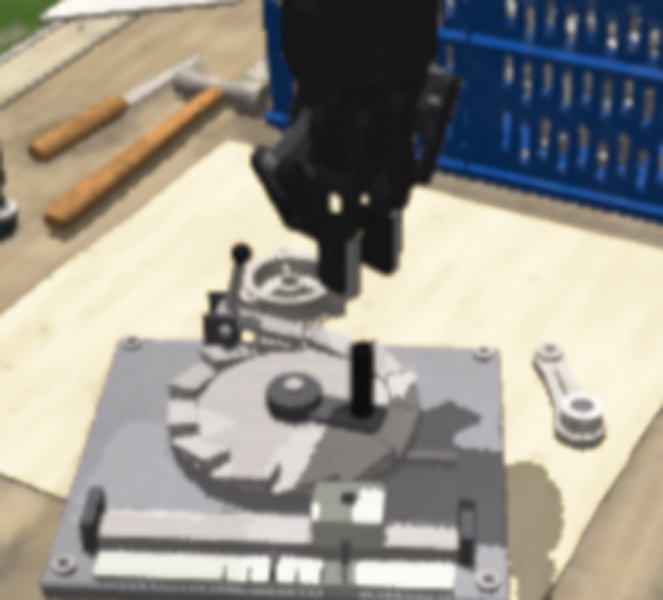

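>>> {"api": "arm_command", "payload": {"targets": [{"dp": [0.02, 0, 0], "turn": [0, 0, 0], "grip": -0.435}, {"dp": [0.02, 0, 0], "turn": [0, 0, 0], "grip": -0.435}, {"dp": [0.015, 0, 0], "turn": [0, 0, 0], "grip": -0.435}, {"dp": [0.01, 0, 0], "turn": [0, 0, 0], "grip": -0.435}, {"dp": [0.002, 0, 0], "turn": [0, 0, 0], "grip": -0.435}, {"dp": [0, 0, 0], "turn": [0, 0, 0], "grip": -0.435}]}}

```text
clock: 16.0
position: [0.4391, 0.2375, 0.2266]
ee_rot: [0.56, -0.431, 0.56, 0.431]
contact_force: [0.4, 0.8, -0.1]
width: 0.024
```

```bash
python3 - <<'E'
from h import *
st()
arc(255,157,142,64,32)
E
```

```text
t 16.0 tcp frame mm [ -9.8 -38.3 226.6] y-ang 141.96 x [-3.e-04 -0.e+00 -1.e+00] F [ 0.4  0.8 -0.1] w 0.024 q6 -2.53 q [ 0.36  0.34  1.92  0.    0.88 -2.53]
0 dp 2.0 -0.8 turn 2.44
1 dp 2.0 -0.8 turn 2.44
2 dp 2.0 -0.7 turn 2.44
3 dp 2.0 -0.7 turn 2.44
4 dp 2.0 -0.7 turn 2.44
5 dp 2.0 -0.7 turn 2.44
6 dp 2.0 -0.7 turn 2.44
7 dp 2.0 -0.6 turn 2.44
8 dp 2.1 -0.6 turn 2.44
9 dp 2.1 -0.6 turn 2.44
10 dp 2.1 -0.6 turn 2.44
11 dp 2.1 -0.5 turn 2.44
12 dp 2.1 -0.5 turn 2.44
13 dp 2.1 -0.5 turn 2.44
14 dp 2.1 -0.5 turn 2.44
15 dp 2.1 -0.4 turn 2.44
16 dp 2.1 -0.4 turn 2.44
17 dp 2.1 -0.4 turn 2.44
18 dp 2.1 -0.4 turn 2.44
19 dp 2.1 -0.4 turn 2.44
20 dp 2.1 -0.3 turn 2.44
21 dp 2.1 -0.3 turn 2.44
22 dp 2.1 -0.3 turn 2.44
23 dp 2.1 -0.3 turn 2.44
24 dp 2.1 -0.2 turn 2.44
25 dp 2.1 -0.2 turn 2.44
26 dp 2.1 -0.2 turn 2.44
27 dp 2.1 -0.2 turn 2.44
28 dp 2.1 -0.1 turn 2.44
29 dp 2.1 -0.1 turn 2.44
30 dp 2.1 -0.1 turn 2.44
31 dp 2.1 -0.1 turn 2.44
```

>>> {"api": "arm_command", "payload": {"targets": [{"dp": [0, 0.002, -0.0008], "turn": [2.44, 0, 0], "grip": -0.435}, {"dp": [0, 0.002, -0.0008], "turn": [2.44, 0, 0], "grip": -0.435}, {"dp": [0, 0.002, -0.0007], "turn": [2.44, 0, 0], "grip": -0.435}, {"dp": [0, 0.002, -0.0007], "turn": [2.44, 0, 0], "grip": -0.435}, {"dp": [0, 0.002, -0.0007], "turn": [2.44, 0, 0], "grip": -0.435}, {"dp": [0, 0.002, -0.0007], "turn": [2.44, 0, 0], "grip": -0.435}, {"dp": [0, 0.002, -0.0007], "turn": [2.44, 0, 0], "grip": -0.435}, {"dp": [0, 0.002, -0.0006], "turn": [2.44, 0, 0], "grip": -0.435}]}}

```text
clock: 16.8
position: [0.4232, 0.2382, 0.2278]
ee_rot: [0.627, -0.331, 0.624, 0.329]
contact_force: [2.4, -4.6, -1.7]
width: 0.0244
```

>>> {"api": "arm_command", "payload": {"targets": [{"dp": [0, 0.0021, -0.0006], "turn": [2.44, 0, 0], "grip": -0.435}, {"dp": [0, 0.0021, -0.0006], "turn": [2.44, 0, 0], "grip": -0.435}, {"dp": [0, 0.0021, -0.0006], "turn": [2.44, 0, 0], "grip": -0.435}, {"dp": [0, 0.0021, -0.0005], "turn": [2.44, 0, 0], "grip": -0.435}, {"dp": [0, 0.0021, -0.0005], "turn": [2.44, 0, 0], "grip": -0.435}, {"dp": [0, 0.0021, -0.0005], "turn": [2.44, 0, 0], "grip": -0.435}, {"dp": [0, 0.0021, -0.0005], "turn": [2.44, 0, 0], "grip": -0.435}, {"dp": [0, 0.0021, -0.0004], "turn": [2.44, 0, 0], "grip": -0.435}]}}

```text
clock: 17.6
position: [0.407, 0.2457, 0.2276]
ee_rot: [0.672, -0.22, 0.672, 0.218]
contact_force: [-0.3, -5.8, 1.9]
width: 0.0245
```

>>> {"api": "arm_command", "payload": {"targets": [{"dp": [0, 0.0021, -0.0004], "turn": [2.44, 0, 0], "grip": -0.435}, {"dp": [0, 0.0021, -0.0004], "turn": [2.44, 0, 0], "grip": -0.435}, {"dp": [0, 0.0021, -0.0004], "turn": [2.44, 0, 0], "grip": -0.435}, {"dp": [0, 0.0021, -0.0004], "turn": [2.44, 0, 0], "grip": -0.435}, {"dp": [0, 0.0021, -0.0003], "turn": [2.44, 0, 0], "grip": -0.435}, {"dp": [0, 0.0021, -0.0003], "turn": [2.44, 0, 0], "grip": -0.435}]}}

```text
clock: 18.2
position: [0.3984, 0.2558, 0.2273]
ee_rot: [0.694, -0.132, 0.695, 0.131]
contact_force: [-0.4, -3.3, -0.2]
width: 0.0238
```

```bash
python3 - <<'E'
from h import *
st();s=w2f(manip.get_state()["position"]);print(np.degrees(np.arctan2(s[1],s[0]))%360,np.hypot(s[0],s[1]));snap("b5",box=(180,120,390,310))
E
```

```text
t 18.2 tcp frame mm [-40.   -5.4 227.3] y-ang 88.22 x [-8.0e-04 -2.1e-03 -1.0e+00] F [-0.4 -3.3 -0.2] w 0.0238 q6 -1.52 q [ 0.42  0.3   1.98 -0.    0.87 -1.52]
187.63363481293342 0.040330378212873566
```

View pics/b5.png

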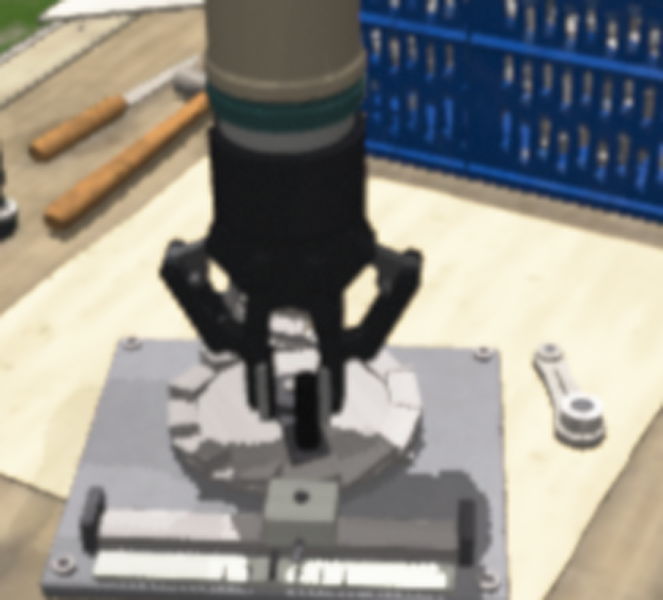

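>>> {"api": "arm_command", "payload": {"targets": [{"dp": [0, 0.0021, -0.0003], "turn": [2.44, 0, 0], "grip": -0.435}, {"dp": [0, 0.0021, -0.0003], "turn": [2.44, 0, 0], "grip": -0.435}, {"dp": [0, 0.0021, -0.0002], "turn": [2.44, 0, 0], "grip": -0.435}, {"dp": [0, 0.0021, -0.0002], "turn": [2.44, 0, 0], "grip": -0.435}, {"dp": [0, 0.0021, -0.0002], "turn": [2.44, 0, 0], "grip": -0.435}, {"dp": [0, 0.0021, -0.0002], "turn": [2.44, 0, 0], "grip": -0.435}, {"dp": [0, 0.0021, -0.0001], "turn": [2.44, 0, 0], "grip": -0.435}, {"dp": [0, 0.0021, -0.0001], "turn": [2.44, 0, 0], "grip": -0.435}]}}

```text
clock: 19.05
position: [0.3928, 0.2719, 0.2271]
ee_rot: [0.706, -0.013, 0.708, 0.011]
contact_force: [-2.1, -2.8, 0.1]
width: 0.0241
```

>>> {"api": "arm_command", "payload": {"targets": [{"dp": [0, 0.0015, -0.0001], "turn": [1, 0, 0], "grip": -0.435}, {"dp": [0, 0, 0], "turn": [0, 0, 0], "grip": -0.435}]}}

```text
clock: 19.25
position: [0.3934, 0.274, 0.2271]
ee_rot: [0.707, -0.006, 0.707, 0.006]
contact_force: [-1.6, -1.9, 0.5]
width: 0.0239
```

```bash
python3 - <<'E'
from h import *
st();s=w2f(manip.get_state()["position"]);print(np.degrees(np.arctan2(s[1],s[0]))%360,np.hypot(s[0],s[1]));snap("b6",box=(180,200,300,310))
E
```

```text
t 19.25 tcp frame mm [-37.4  13.4 227.1] y-ang 67.82 x [ 3.e-04  3.e-04 -1.e+00] F [-1.6 -1.9  0.5] w 0.0239 q6 -1.13 q [ 0.46  0.31  1.96  0.    0.87 -1.13]
160.34470180934224 0.03970137965396754
```

View pics/b6.png

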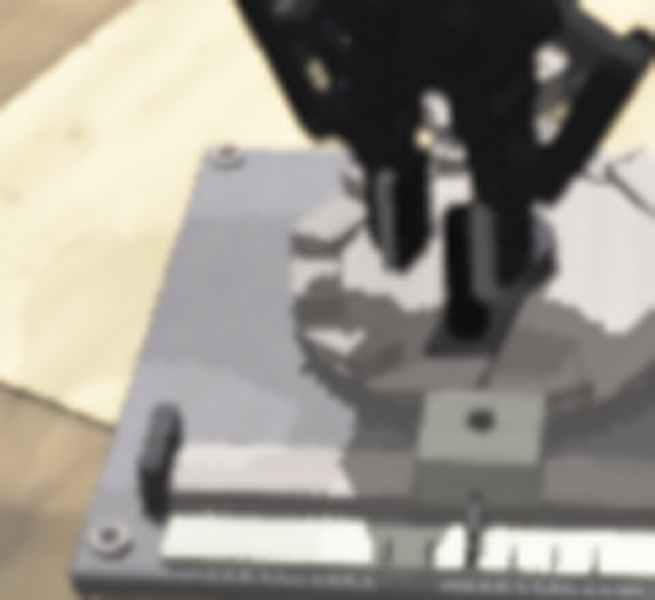

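>>> {"api": "arm_command", "payload": {"targets": [{"dp": [0, 0.0015, 0], "turn": [0, 0, 0], "grip": -0.435}, {"dp": [0, 0.0012, 0], "turn": [0, 0, 0], "grip": -0.435}, {"dp": [0, 0, 0], "turn": [0, 0, 0], "grip": -0.435}, {"dp": [0, 0, 0], "turn": [0, 0, 0], "grip": -0.435}]}}

```text
clock: 19.7
position: [0.3935, 0.2768, 0.2268]
ee_rot: [0.707, -0.006, 0.707, 0.006]
contact_force: [-1.3, -2.9, 1.1]
width: 0.0245
```

```bash
python3 - <<'E'
from h import *
st();s=w2f(manip.get_state()["position"]);print(np.degrees(np.arctan2(s[1],s[0]))%360,np.hypot(s[0],s[1]));snap("b7",box=(180,200,300,310))
E
```

```text
t 19.7 tcp frame mm [-36.2  15.8 226.8] y-ang 67.78 x [ 3.e-04  3.e-04 -1.e+00] F [-1.3 -2.9  1.1] w 0.0245 q6 -1.12 q [ 0.47  0.31  1.96  0.    0.87 -1.12]
156.36337546614297 0.039496295591973984
```

View pics/b7.png

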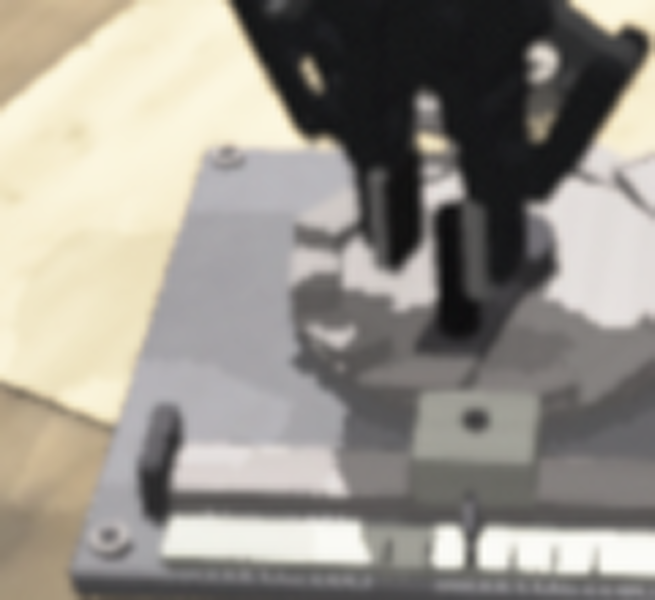

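>>> {"api": "arm_command", "payload": {"targets": [{"dp": [0, -0.002, 0], "turn": [0, 0, 0], "grip": -0.435}, {"dp": [0, -0.002, 0], "turn": [0, 0, 0], "grip": -0.435}, {"dp": [-0.015, 0, 0], "turn": [0, 0, 0], "grip": -0.435}, {"dp": [-0.03, 0, 0], "turn": [0, 0, 0], "grip": -0.435}, {"dp": [-0.04, 0, 0], "turn": [0, 0, 0], "grip": -0.435}, {"dp": [-0.04, 0, 0], "turn": [0, 0, 0], "grip": -0.435}, {"dp": [-0.04, 0, 0], "turn": [0, 0, 0], "grip": -0.435}, {"dp": [0, 0, 0], "turn": [0, 0, 0], "grip": -0.435}]}}

```text
clock: 20.55
position: [0.3953, 0.2736, 0.3976]
ee_rot: [0.711, -0.004, 0.703, 0.008]
contact_force: [0.4, 0.5, -0.8]
width: 0.0241
```

```bash
python3 - <<'E'
from h import *
st();snap("c1",box=(180,185,310,305));snap("c2",box=(180,120,390,310))
E
```

```text
t 20.55 tcp frame mm [-35.8  12.2 397.6] y-ang 67.77 x [ 0.0125  0.0067 -0.9999] F [ 0.4  0.5 -0.8] w 0.0241 q6 -1.13 q [ 0.46  0.13  1.71  0.    1.28 -1.13]
```

View pics/c1.png

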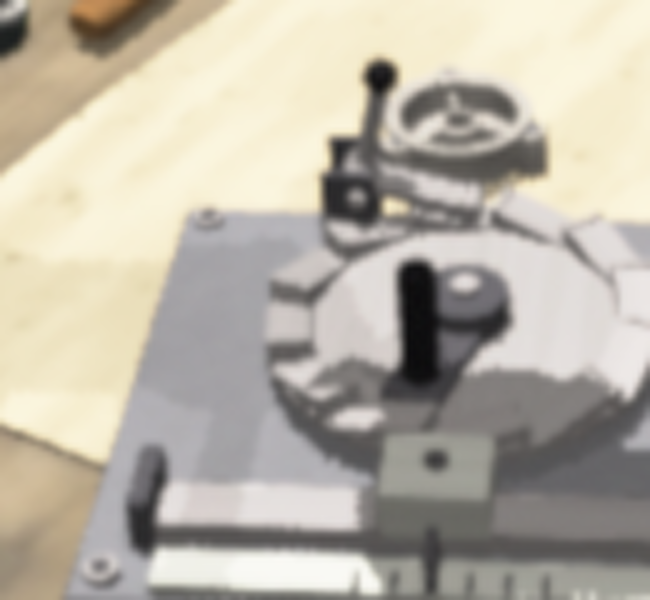

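View pics/c2.png

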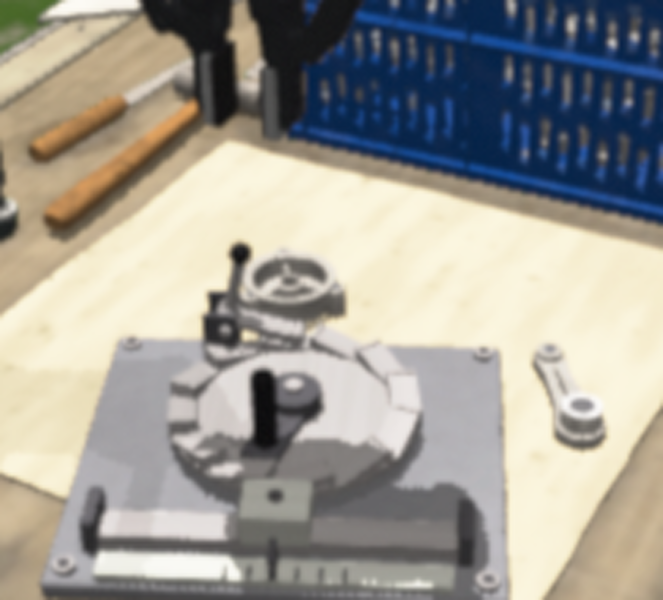

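```bash
python3 - <<'E'
from h import *
def ball(im):
    a=im[190:212,245:266].astype(int).sum(2)
    m=(a<200); m[14:]=False
    ys,xs=np.nonzero(m);w=(200-a[ys,xs]);return 245+(xs*w).sum()/w.sum(),190+(ys*w).sum()/w.sum(),m.sum()
for n,im in (("start",cv2.imread("pics/scene0.png")),("home?",None),("now",manip.get_image("scene"))):
    if im is None: continue
    u,v,c=ball(im);o,d=ray("scene",u,v)
    of=np.r_[Rf.T@(o[:2]-O),o[2]];df=np.r_[Rf.T@d[:2],d[2]]
    p=of+df*(.0612-of[0])/df[0];print(n,u,v,c,p)
for th in(0,.1,.18,.25):
    l=np.radians(15)-th;print(th,np.round(proj("scene",f2w([.0612,.046-.045*np.sin(l),.046+.045*np.cos(l)])),2))
st()
E
```

```text
start 252.89859594383776 199.90483619344775 24 [0.0612     0.04083253 0.08822081]
now 255.56555993247045 200.30106921778278 23 [0.0612     0.03600508 0.08751763]
0 [256.42 199.41]
0.1 [253.98 198.91]
0.18 [252.01 198.65]
0.25 [250.28 198.54]
t 20.7 tcp frame mm [-38.1  12.  391.4] y-ang 67.77 x [ 1.e-04  3.e-04 -1.e+00] F [ 0.2 -0.4 -0.5] w 0.0242 q6 -1.13 q [ 0.46  0.14  1.72  0.    1.28 -1.13]
```

```bash
python3 -c "
from rig import manip
print(manip.sign_off())"
```

```text
the job is handed in; nothing more can be done
None
```

The ratchet stop is set and handed in at 20.7 s: the pointer stands at the long rib, three clicks from home, with the pawl down. I flipped the pawl back with one open finger and turned the crank home with the pin caged between the fingers. I then flipped the pawl down again and advanced the crank three clicks.

**Last checks:**
- **Pointer:** it stands on the long rib, within about 1 mm. The tool's final position puts the crank at about 1.6 rad, inside the 1.47 to 1.75 rad allowed.
- **Pawl:** the ball's position in the picture gives about 0.04 rad, so the nose has dropped behind the third tooth. It sits at the same spot as it did at home.
- **Robot and castings:** the gripper is about 15 cm clear of everything, with no force on the tool beyond sensor noise. The two castings look unmoved.

**One disagreement:** at home, a rough pin-angle reading from one picture gave 248° instead of 255°, which would have been slightly outside the home limit. I took the crank as home because the pointer stood on the home rib, the push met the end stop at about 8 N, and the tool's position put the pin near 256°.

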